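# Tap two jammed stir bars out of a tilted bottle

## Robot

A 6-joint arm with a two-finger parallel gripper is mounted at the origin on a cart in front of the work surface, level with it; the furniture and walls round the work are solid. World frame = base frame: x ahead of the robot, y to its left, z up, the work surface at z = 0. Lengths are in m, angles in degrees, forces in N, time in s.
With the tool pointing down it reaches from about 0.3 to 0.75 m from the base axis. Payload 8.5 kg.
Tool frame: the origin (TCP) lies on the centre line of the jaws, within the pads' length; the fingertips stand 22 mm ahead of it and the grasp point (between the pads) lies 3 mm ahead of it (env.tip_reach is the distance from the TCP to the fingertips, in m); y points along the fingers, z is the direction in which the jaws open and shut, and the axes are right-handed (so a half turn about y gives the same grasp; the last joint's range is limited). The gripper opens to 85 mm and grips with 20 to 120 N. Pads are 22 mm wide; open, the fingers measure 114 mm over their backs; the gripper's body (76 mm by 85 mm) begins 54 mm behind the grasp point. The pads swing forward as they close: fully open they stand 13 mm farther back than shut.
Start: joints at [-84.815, 21.807, 74.336, -0, 83.858, -12.336], TCP at [0.166, -0.524, 0.253] pointing down, gripper open.
Joint ranges: [-178.18, 178.18], [-50.72, 133.34], [12.68, 142.11], [-81.47, 261.47], [9.98, 163.14], [-165.26, 165.26]. Speed limits (degrees/s): [136.94, 136.94, 180, 180, 180, 180].

## Interface

Orientations are given as a 3x3 rotation matrix whose columns are the frame's x, y, z axes.
In Python, from rig import env, get_image gives the robot as it stands. The module is installed in compiled form; this text tells all that it offers.
- The arm moves only by the tool carry_out, never from a script. Its argument "targets" is a list that holds one entry, the list of rows, each a list of 7 numbers: the closure, from 0 (fully open) to 1 (shut), then the shift along the world's x, y, z in mm, then the turn, a rotation vector about the world's x, y, z in degrees. In form: [[[claw, dx, dy, dz, ax, ay, az], ...]]. A call has 1 to 20 rows; each row is the pose to reach, as a shift and turn from the pose commanded when the call began; what a row does not reach only later rows make up. A row lasts 1/12 s, in which the tool goes at most 41.7 mm and 7.16 degrees, less where a joint would pass 70% of its speed; a pose out of reach is approached as far as the arm can. A call with a gripper value outside its range is refused whole. The fingers move at their own pace and stop on an object; "squeeze" is the grip in N (left out, the last holds). Time passes only in rows, so rows that repeat a pose let the fingers close. It gives the time, the measured TCP pose, the force and the opening at its end, in the units of the state.
- env.observe(): the state, without advancing time (a new reading comes with each control period).
- get_image(name): name is "side" or "top"; returns a dict with "img" (480x640x3 uint8, red, green, blue), "fx", "fy", "cx", "cy" (pixels), "rvec" (rotation vector, rad) and "tvec" (3), from world to camera coordinates, as OpenCV has them. Camera axes: x right, y down, z forward; pixel columns grow to the right and rows downward; lengths in m; the calibration is good to about 2 mm. A picture is of the moment at which its call begins. There is no depth.
- env.close_job(): hands the job in, once; it reports no verdict.
The state is a dict: "time_s": time; "q": joint angles; "qvel": joint speeds; "joint_efforts": joint torques, N m; "position": TCP position; "tool_rot": TCP orientation; "ft_force": force on the tool from outside, world axes, zero at the start; "wrist_torque": the same for the moment, N m; "grip_width": finger opening in m.
Only numpy, scipy, OpenCV 4.12 (cv2) and the standard library are available. Lean on these libraries where they do the work, as an engineer would, in place of code of your own. Each camera call takes 0.05 s, during which the arm holds its last target.

## Task

Two large white stir bars are jammed in the neck of the amber bottle that lies mouth-down in the sloping stand. Set the blue tray flat on the bench under the bottle's mouth and let go of it, then tap the orange pad on the bottle's side, briskly and as often as it takes, until both bars have dropped into the tray. Do not touch the bars, and leave the glass beaker and the white reagent bottle where they are.

Things in the scene. Friction and masses are not known exactly. Their poses are not given: they have to be found in the camera images.
- stand: Fixed grey sheet-metal stand, 330 mm high, 150 mm wide; base 8 mm thick, from 75 mm in front of (-x) to 105 mm behind the origin, which lies on the bench. x points to its back, z up. The amber bottle lies in its xz plane, sloping 25 degrees down to the mouth in front (-x), under a hood.
- hood_edge (a point): Middle of the lower front edge of the stand's hood (axes as the stand's). The hood, 150 mm wide in y, runs back from here; a lip rises 42 mm from this edge. A gripper pointing straight down over the pad strikes it: lean the tool 30 to 45 degrees, wrist to the front (-x of the stand), tip pointing back and down.
- mouth (a point): Centre of the bottle's mouth, 115 mm above the bench, 135 mm in front of the stand's origin; z axis points out of the mouth, 25 degrees below level. Neck: 40 mm across at the lip, 28 mm inside, 50 mm long. The bars come out slowly and land 0 to 70 mm in front of the mouth.
- tap_pad: Orange striking pad on the upper side of the bottle's body, 36 mm across (y), 26 mm along the bottle. Origin: middle of its upper face, about 197 mm above the bench; x is the outward normal of that face (up, leaning 25 degrees to the front), z points along the bottle to the mouth. It moves with the bottle.
- bottle (a joint): How far (m) the bottle (0.35 kg) with its pad is pushed in along the pad's -x: 0 at rest, stops hard at 0.012; spring about 7 N at first, 13 N at the end. Slow pushes do nothing: only a quick blow (0.3 m/s or so at contact, 6 to 10 mm deep, then quickly back) jolts the bars some mm to cm down the neck. Expect one to several taps.
- bar_a: White stir bar, a rod with round ends, 65 mm long, 12 mm thick, 0.02 to 0.04 kg; origin at its centre, x along it. Lies lengthwise in the neck beside bar_b, on the stand's +y side, its end showing 14 mm out of the mouth. Once its centre passes the mouth it falls by itself.
- bar_b: The same kind of bar on the stand's -y side, its end showing 6 mm out of the mouth.
- tray: Blue open tray, 130 (x) x 100 (y) x 35 mm, walls and floor 4 mm, 0.25 kg. Origin: centre of its underside, z up. The yellow grip tab is at its -x end. It stands best with the tab away from the stand (tray x along the stand's x) and its centre 35 mm in front of the mouth (-x of the stand).
- tray_tab (a point): Middle of the top of the tray's upright yellow grip tab, 60 mm above the tray's underside, 67 mm from its centre; axes as the tray's. The tab is 12 mm thick in x and 50 mm wide in y: take it from above, closing along the tray's x, one finger inside the tray, and lift.
- beaker: Clear glass beaker, 69 mm across, 92 mm high, standing on the bench; origin at the centre of its underside. Bystander.
- white_bottle: White reagent bottle with a blue cap, 56 mm across, 102 mm high; origin at the centre of its underside. Bystander.

How it is judged (in metres and radians):
On the way, in this order (a step that is already met when the one before it is completed fails the run):
1. the tray stands flat on the bench under the mouth and is let go, both bars still in the neck (angle between tray's own z axis and vertical below 0.06 rad and height (world z) of tray below 0.006 m and x of mouth in the frame of tray between -0.06 and 0.064 m and y of mouth in the frame of tray between -0.045 and 0.045 m and contact force between each of the arm, the fingers and tray below 0.2 N and height (world z) of each of bar_a, bar_b above 0.09 m), for 0.2 s.
2. the orange pad is struck (contact force between tap_pad and anything else above 2 N).
3. both bars have dropped into the tray (x of bar_a in the frame of tray between -0.061 and 0.061 m and y of bar_a in the frame of tray between -0.046 and 0.046 m and z of bar_a in the frame of tray between 0 and 0.035 m and x of bar_b in the frame of tray between -0.061 and 0.061 m and y of bar_b in the frame of tray between -0.046 and 0.046 m and z of bar_b in the frame of tray between 0 and 0.035 m), for 0.2 s.
At the end, for the whole second after the job is handed in: Both bars lie at rest in the tray (their centres within its walls and less than 35 mm above its underside), and the tray stands flat on the bench (tilt under 0.06 rad, underside less than 6 mm up) (all of step 3 and angle between tray's own z axis and vertical below 0.06 rad and height (world z) of tray below 0.006 m and linear speed of each of bar_a, bar_b, tray below 0.03 m/s); the robot touches nothing.
It fails at once if the robot touches a bar (contact force between any of the fingers, the arm and bar_a above 0.3 N or contact force between any of the fingers, the arm and bar_b above 0.3 N).
It fails at once if the beaker or the white reagent bottle is moved by more than 30 mm (distance of any of beaker, white_bottle from where it was at the start of the episode above 0.03 m).
It also fails if it takes over 48 s, if anything falls off the work surface, if the arm or the gripper's body presses on something with over 40 N, if the wrist force passes 120 N, or if a joint passes its speed limit or range.

## Working session

There is one attempt and no reset: what is moved stays moved. The work goes in short steps, Python scripts to look and compute and a tool call to move; the robot and the scene stay as the last step left them, time stands still between calls to the robot, and variables do not carry over. Pictures are saved under pics/ and viewed, and the job is handed in when it is done.

Besides the shell and the picture viewer there is one more tool, called after ">>>" by a JSON object that holds its "method" and its "body". carry_out: Moves the arm, as the interface text tells. Its arguments: {"type":"object","properties":{"targets":{"type":"array"},"squeeze":{"type":"number"}},"required":["targets"]}

```bash
mkdir -p pics
cat > h.py <<'E'
import numpy as np, cv2
from rig import env, get_image
def cam(n):
    c=get_image(n); R=cv2.Rodrigues(np.array(c['rvec'],float))[0]; t=np.array(c['tvec'],float).ravel()
    c['R']=R;c['t']=t;c['C']=-R.T@t; return c
def ray(c,u,v):
    d=c['R'].T@np.array([(u-c['cx'])/c['fx'],(v-c['cy'])/c['fy'],1.]); return c['C'],d/np.linalg.norm(d)
def onz(c,u,v,z):
    C,d=ray(c,u,v); return C+d*(z-C[2])/d[2]
def proj(c,p):
    q=c['R']@np.array(p)+c['t']; return np.array([c['fx']*q[0]/q[2]+c['cx'],c['fy']*q[1]/q[2]+c['cy']])
def tri(c1,p1,c2,p2):
    a,d=ray(c1,*p1);b,e=ray(c2,*p2)
    s=np.linalg.lstsq(np.stack([d,-e],1),b-a,rcond=None)[0]
    x=a+d*s[0];y=b+e*s[1]; return (x+y)/2,np.linalg.norm(x-y)
def save(c,n): cv2.imwrite('pics/'+n+'.png',c['img'][:,:,::-1])
E
python3 - <<'E'
from h import *
for n in('side','top'):
    c=cam(n);save(c,n+'0');print(n,c['C'],c['R'][2],c['fx'])
s=env.observe();print(s['position'],s['tool_rot'],s['time_s'],env.tip_reach)
E
```

```text
side [ 0.33969193 -0.88723534  0.53522596] [ 0.24937652  0.90202348 -0.35237053] 473.69987717277075
top [ 0.40951303 -0.02548657  1.26356957] [ 0.15324658  0.02928659 -0.98775391] 535.3592635996245
[ 0.16557049 -0.52425126  0.25278195] [[-9.53614300e-01 -8.33556927e-05  3.01031161e-01]
 [-3.01031007e-01  1.31393742e-03 -9.53613447e-01]
 [-3.16046999e-04 -9.99999133e-01 -1.27808216e-03]] 0.1 0.022
```

View pics/side0.png

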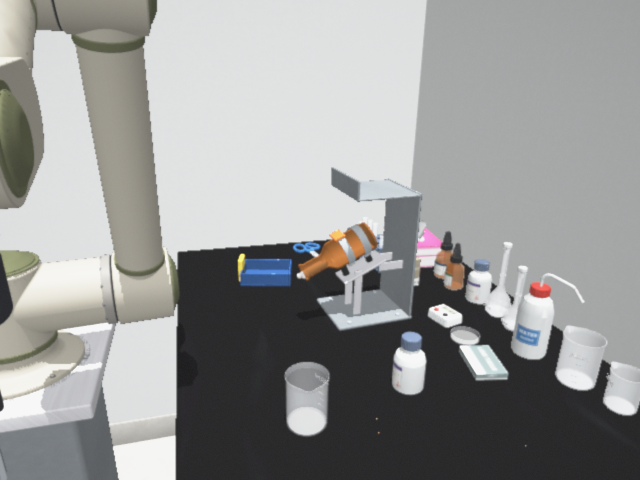

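View pics/top0.png

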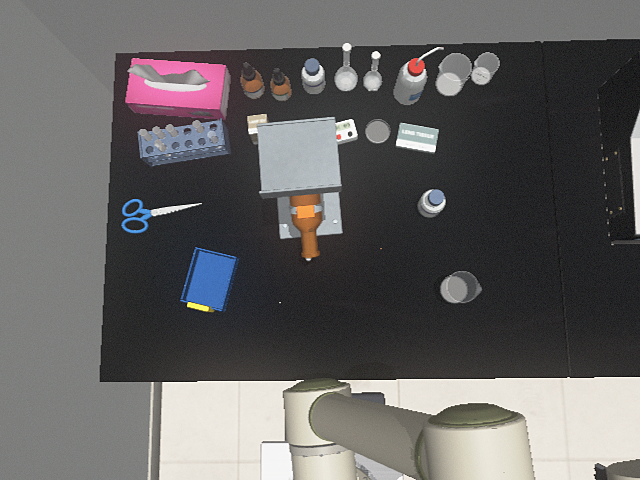

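The views show the tray at top (210,280) with its tab at (200,307), the mouth near (308,259) and the pad at (306,212). In the side view the tray is at (266,272) and the mouth at (302,275). The bystanders are off to the right, at -y.

Run:
```python
from h import *
t=cam('top');s=cam('side')
a=cv2.resize(t['img'][170:330,170:350],None,fx=4,fy=3.75,interpolation=2)[:600,:720]
b=cv2.resize(s['img'][160:330,220:430],None,fx=3.5,fy=3.5,interpolation=2)
cv2.imwrite('pics/tc.png',a[:,:,::-1]);cv2.imwrite('pics/sc.png',b[:,:,::-1])
def mk(c,lo,hi,box):
    h=cv2.cvtColor(c['img'],cv2.COLOR_RGB2HSV);m=cv2.inRange(h,lo,hi);z=np.zeros_like(m);x0,y0,x1,y1=box;z[y0:y1,x0:x1]=m[y0:y1,x0:x1]
    n,l,st,ce=cv2.connectedComponentsWithStats(z);i=1+np.argmax(st[1:,4]);return (l==i).astype(np.uint8),ce[i],st[i]
m,ce,st=mk(t,(22,100,100),(35,255,255),(150,240,260,330));ct=ce;print('tab top',ce,st,cv2.minAreaRect(np.argwhere(m)[:,::-1].astype(np.float32)))
m2,ce2,st2=mk(s,(22,100,80),(35,255,255),(220,240,300,300));print('tab side',ce2,st2)
print('tab',onz(t,*ce,.06),tri(t,ce,s,ce2))
m,ce,st=mk(t,(105,120,40),(125,255,255),(150,230,260,330));r=cv2.minAreaRect(np.argwhere(m)[:,::-1].astype(np.float32));print('tray',r)
for z in(0.035,0):print([onz(t,*p,z).round(3) for p in cv2.boxPoints(r)])
m,ce,st=mk(t,(10,150,200),(20,255,255),(280,190,330,225));print('pad top',ce,st)
m,ce2,st2=mk(s,(10,150,200),(20,255,255),(320,225,350,245));print('pad side',ce2,st2)
print(onz(t,*ce,.197),tri(t,ce,s,ce2))
```

```text
tab top [199.07692308 306.83216783] [187 302  27  10 143] ((199.97059631347656, 307.1176452636719), (27.163990020751953, 5.5783185958862305), 14.03624439239502)
tab side [240.17391304 263.52898551] [237 253   9  29 138]
tab [0.45682936 0.29106771 0.06      ] (array([0.45605691, 0.29644003, 0.04008463]), np.float64(0.00312195841682338))
tray ((209.2240753173828, 279.1597595214844), (46.765769958496094, 58.038509368896484), 14.931416511535645)
[array([0.471, 0.344, 0.035]), array([0.602, 0.313, 0.035]), array([0.571, 0.206, 0.035]), array([0.443, 0.239, 0.035])]
[array([0.473, 0.355, 0.   ]), array([ 0.607,  0.322, -0.   ]), array([0.576, 0.213, 0.   ]), array([0.443, 0.247, 0.   ])]
pad top [305.09090909 211.29665072] [297 205  18  14 209]
pad side [337.06818182 236.70454545] [331 233  14   8  44]
[0.64219968 0.04191609 0.197     ] (array([0.64321534, 0.04255099, 0.18932541]), np.float64(0.0013253856737375385))
```

View pics/tc.png

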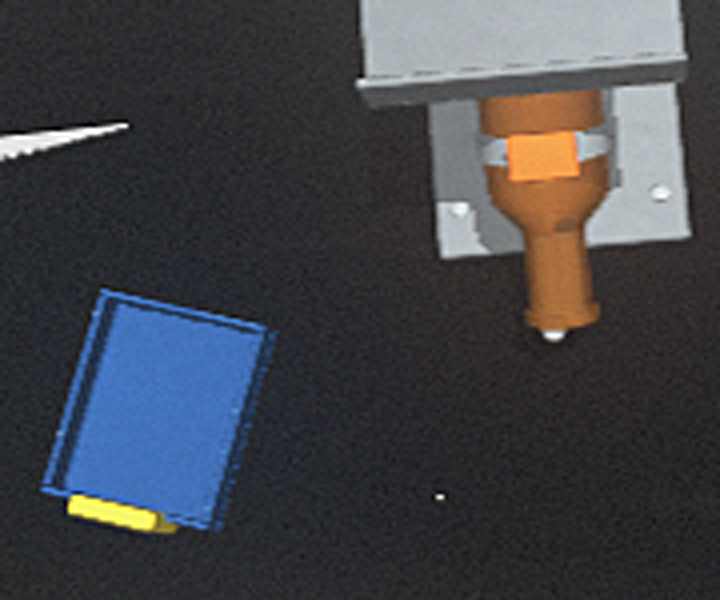

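View pics/sc.png

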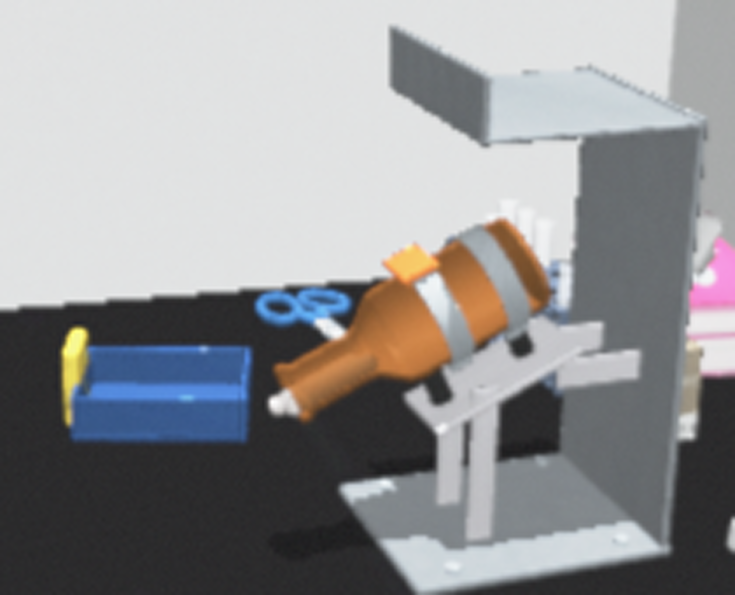

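Run:
```python
from h import *
t=cam('top');s=cam('side')
T=lambda x,y:(170+x/4,170+y/3.75)
S=lambda x,y:(220+x/3.5,160+y/3.5)
P=[onz(t,*T(*p),.035) for p in[(103,290),(272,328),(218,530),(42,491)]]
P=np.array(P);print('tray rim',P.round(4),'sizes',np.linalg.norm(P-np.roll(P,-1,0),axis=1),'c',P.mean(0))
a=P[0]+P[1]-P[2]-P[3];print('yaw',np.degrees(np.arctan2(a[1],a[0])))
b=[onz(t,*T(*p),.008) for p in[(441,259),(691,236)]];b=np.array(b);d=b[0]-b[1];print('base',b,np.linalg.norm(d),'stand yaw',np.degrees(np.arctan2(-d[0],d[1])))
yaw=np.arctan2(-d[0],d[1]);x=np.array([np.cos(yaw),np.sin(yaw),0]);o=b.mean(0)+.075*x;print('origin',o,'mouth',o-.135*x)
# hood lip: top corners/bottom corners
for n,tp,sp in[('lip top L?',(358,84),(390,27)),('lip top R',(686,62),(487,77)),]:
    print(n,tri(t,T(*tp),s,S(*sp)))
print('lip low R',tri(t,T(686,78),s,S(487,143)))
print('pad tips', [tri(t,T(*p),s,S(*q)) for p,q in[((507,136),(413,243)),((576,131),(440,262)),((581,176),(410,284)),((509,182),(385,268))]])
print('bar tip',tri(t,T(554,340),s,S(274,406)))
# tab top face
tt=[onz(t,*T(*p),.06) for p in[(76,494),(160,512),(155,530),(68,513)]];tt=np.array(tt);print('tab',tt.round(4),tt.mean(0))
```

```text
tray rim [[0.5962 0.3088 0.035 ]
 [0.5708 0.2091 0.035 ]
 [0.4468 0.2387 0.035 ]
 [0.4719 0.3411 0.035 ]] sizes [0.10284225 0.12744272 0.10545404 0.12848116] c [0.52142133 0.27442975 0.035     ]
yaw -13.989385181233338
base [[ 0.61692595  0.11360469  0.008     ]
 [ 0.62918542 -0.03550391  0.008     ]] 0.1496117362129213 stand yaw 4.700195850441098
origin [0.69780347 0.04519603 0.008     ] mouth [0.56325746 0.03413388 0.008     ]
lip top L? (array([0.64938802, 0.11612324, 0.32658892]), np.float64(0.0018493127549938392))
lip top R (array([ 0.65903876, -0.03244954,  0.32689768]), np.float64(0.0018060768129244582))
lip low R (array([ 0.66086384, -0.03255953,  0.28888606]), np.float64(0.001688034488180259))
pad tips [(array([0.65092118, 0.05894965, 0.20026628]), np.float64(0.0026988384843429063)), (array([0.65517419, 0.02340485, 0.19898422]), np.float64(0.0010180572816846862)), (array([0.63410723, 0.02130839, 0.18684007]), np.float64(0.003833059704590655)), (array([0.63064891, 0.05879985, 0.18477669]), np.float64(0.0013994580456138962))]
bar tip (array([0.55354548, 0.04075825, 0.10510145]), np.float64(0.002954553953733589))
tab [[0.4686 0.3143 0.06  ]
 [0.4572 0.2663 0.06  ]
 [0.4465 0.2689 0.06  ]
 [0.4573 0.3185 0.06  ]] [0.45737127 0.29199419 0.06      ]
```

>>> {"method": "carry_out", "body": {"targets": [[[0,291,816,0,0,0,58.5],[0,291,816,0,0,0,58.5],[0,291,816,0,0,0,58.5],[0,291,816,0,0,0,58.5],[0,291,816,0,0,0,58.5],[0,291,816,0,0,0,58.5],[0,291,816,0,0,0,58.5],[0,291,816,0,0,0,58.5],[0,291,816,0,0,0,58.5],[0,291,816,0,0,0,58.5],[0,291,816,0,0,0,58.5],[0,291,816,0,0,0,58.5],[0,291,816,0,0,0,58.5],[0,291,816,0,0,0,58.5],[0,291,816,0,0,0,58.5],[0,291,816,0,0,0,58.5],[0,291,816,0,0,0,58.5],[0,291,816,0,0,0,58.5],[0,291,816,0,0,0,58.5],[0,291,816,0,0,0,58.5]]], "squeeze": 70}}

```text
time_s: 1.97
position: [0.4456, 0.2629, 0.2533]
tool_rot: [[-0.241, 0.0, 0.971], [-0.971, -0.0, -0.241], [-0.0, -1.0, 0.0]]
ft_force: [1.9, -0.9, 0.7]
grip_width: 0.0855
```

>>> {"method": "carry_out", "body": {"targets": [[[0,11,28,-100,0,0,0],[0,11,28,-100,0,0,0],[0,11,28,-100,0,0,0],[0,11,28,-100,0,0,0],[0,11,28,-100,0,0,0]]]}}

```text
time_s: 2.38
position: [0.4564, 0.2884, 0.1532]
tool_rot: [[-0.241, -0.001, 0.97], [-0.97, -0.001, -0.241], [0.001, -1.0, -0.001]]
ft_force: [1.0, 0.0, 0.9]
grip_width: 0.0853
```

Run:
```python
from h import *
print(env.observe()['position'])
t=cam('top');s=cam('side')
a=cv2.resize(t['img'][220:340,150:330],None,fx=4,fy=4,interpolation=2)
cv2.imwrite('pics/t1.png',a[:,:,::-1])
b=cv2.resize(s['img'][180:310,200:340],None,fx=4,fy=4,interpolation=2);cv2.imwrite('pics/s1.png',b[:,:,::-1])
```

```text
[0.45638719 0.28842854 0.1531972 ]
```

View pics/s1.png

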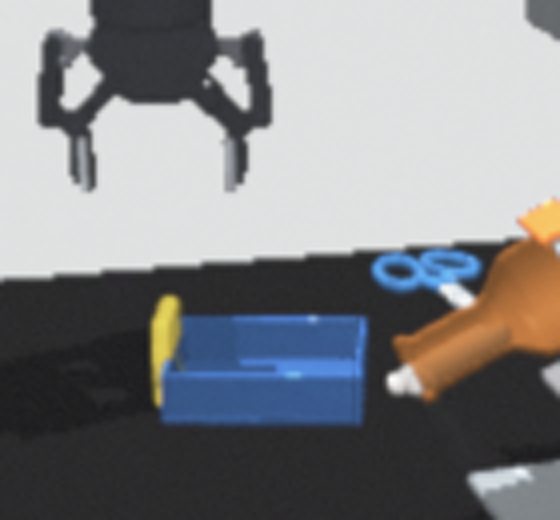

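The jaws, at crop x 82 and 235, straddle the tab at x 167. I'll descend and close.

>>> {"method": "carry_out", "body": {"targets": [[[0,0,2,-40,0,0,0],[0,0,2,-80,0,0,0],[0,0,2,-108,0,0,0],[0,0,2,-108,0,0,0],[1,0,2,-108,0,0,0],[1,0,2,-108,0,0,0],[1,0,2,-108,0,0,0],[1,0,2,-108,0,0,0],[1,0,2,-108,0,0,0],[1,0,2,-108,0,0,0],[1,0,2,-108,0,0,0],[1,0,2,-108,0,0,0],[1,0,2,-108,0,0,0],[1,0,2,-108,0,0,0]]], "squeeze": 70}}

```text
time_s: 3.65
position: [0.4568, 0.2906, 0.0463]
tool_rot: [[-0.241, 0.001, 0.97], [-0.97, 0.0, -0.241], [-0.001, -1.0, 0.001]]
ft_force: [-1.3, -1.3, 6.9]
grip_width: 0.011
```

>>> {"method": "carry_out", "body": {"targets": [[[1,0,0,10,0,0,0],[1,0,0,20,0,0,0],[1,0,0,25,0,0,0],[1,0,0,25,0,0,0]]]}}

```text
time_s: 3.98
position: [0.4571, 0.2907, 0.0719]
tool_rot: [[-0.241, 0.002, 0.97], [-0.97, 0.001, -0.241], [-0.001, -1.0, 0.002]]
ft_force: [0.3, -0.0, -2.4]
grip_width: 0.0115
```

Run:
```python
from h import *
print(env.observe()['position'])
t=cam('top');s=cam('side')
a=cv2.resize(t['img'][220:340,150:330],None,fx=4,fy=4,interpolation=2)
cv2.imwrite('pics/t2.png',a[:,:,::-1])
b=cv2.resize(s['img'][180:310,200:340],None,fx=4,fy=4,interpolation=2);cv2.imwrite('pics/s2.png',b[:,:,::-1])
```

```text
[0.45705481 0.2906927  0.07187021]
```

View pics/s2.png

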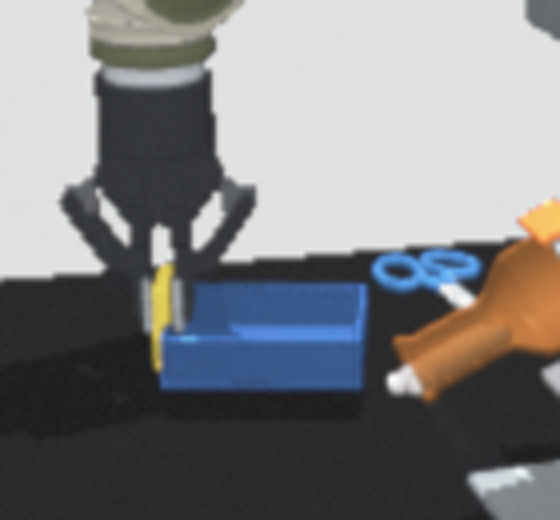

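View pics/t2.png

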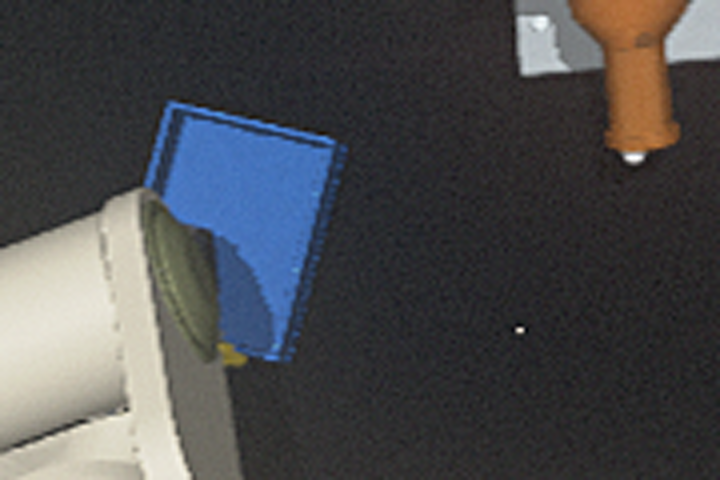

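The tray is lifted and level, with its rim well below the bar tip. I'll carry it under the mouth.

>>> {"method": "carry_out", "body": {"targets": [[[1,0,-15,0,0,0,1],[1,0,-35,0,0,0,2.5],[1,0,-60,0,0,0,4],[1,0,-85,0,0,0,6],[1,1,-110,0,0,0,8],[1,2,-135,0,0,0,10],[1,3,-160,0,0,0,12],[1,3,-185,0,0,0,14],[1,4,-210,0,0,0,16],[1,4,-230,0,0,0,17],[1,4,-248,0,0,0,18],[1,4,-258,0,0,0,18.4],[1,4,-264,0,0,0,18.4],[1,4,-264,0,0,0,18.4],[1,4,-264,0,0,0,18.4],[1,4,-264,0,0,0,18.4]]]}}

```text
time_s: 5.42
position: [0.4604, 0.0271, 0.0702]
tool_rot: [[0.078, -0.0, 0.997], [-0.997, 0.0, 0.078], [-0.0, -1.0, -0.0]]
ft_force: [0.0, -0.3, -2.9]
grip_width: 0.0114
```

Run:
```python
from h import *
print(env.observe()['position'])
t=cam('top');s=cam('side')
a=cv2.resize(t['img'][190:340,220:400],None,fx=4,fy=4,interpolation=2)
cv2.imwrite('pics/t3.png',a[:,:,::-1])
b=cv2.resize(s['img'][180:330,200:400],None,fx=4,fy=4,interpolation=2);cv2.imwrite('pics/s3.png',b[:,:,::-1])
```

```text
[0.46035458 0.02708013 0.07023264]
```

View pics/s3.png

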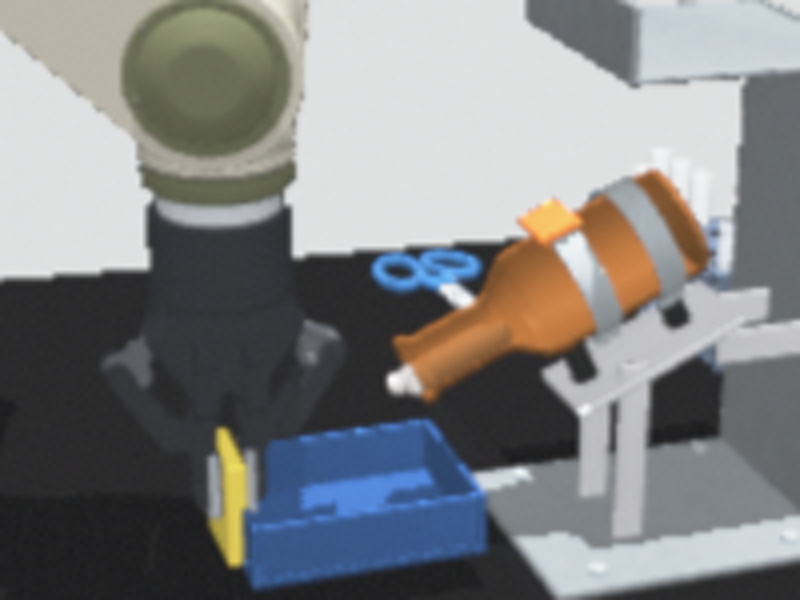

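View pics/t3.png

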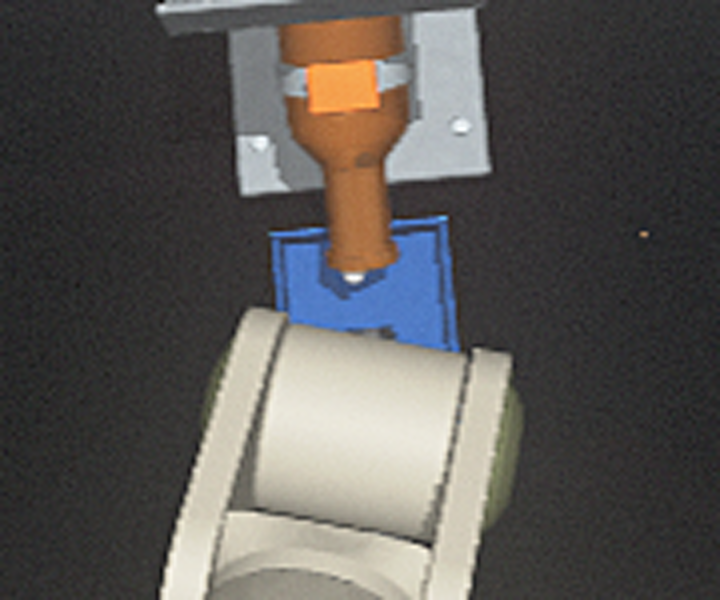

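>>> {"method": "carry_out", "body": {"targets": [[[1,0,0,-10,0,0,0],[1,0,0,-18,0,0,0],[1,0,0,-22,0,0,0],[1,0,0,-24,0,0,0],[1,0,0,-24,0,0,0],[1,0,0,-24,0,0,0]]]}}

```text
time_s: 6.02
position: [0.4605, 0.0266, 0.0464]
tool_rot: [[0.077, 0.0, 0.997], [-0.997, -0.0, 0.077], [0.0, -1.0, 0.0]]
ft_force: [0.3, 0.1, -2.3]
grip_width: 0.0113
```

>>> {"method": "carry_out", "body": {"targets": [[[0.5,0,0,0,0,0,0],[0.5,0,0,0,0,0,0],[0.5,0,0,0,0,0,0],[0.5,0,0,0,0,0,0],[0.5,0,0,0,0,0,0],[0.5,0,0,0,0,0,0]]]}}

```text
time_s: 6.52
position: [0.4606, 0.0264, 0.0464]
tool_rot: [[0.077, 0.0, 0.997], [-0.997, -0.0, 0.077], [0.0, -1.0, 0.0]]
ft_force: [0.1, -0.2, -0.2]
grip_width: 0.0427
```

Run:
```python
from h import *
print(env.observe()['position'])
s=cam('side')
b=cv2.resize(s['img'][180:330,200:400],None,fx=4,fy=4,interpolation=2);cv2.imwrite('pics/s4.png',b[:,:,::-1])
```

```text
[0.46055507 0.02642734 0.04635891]
```

View pics/s4.png

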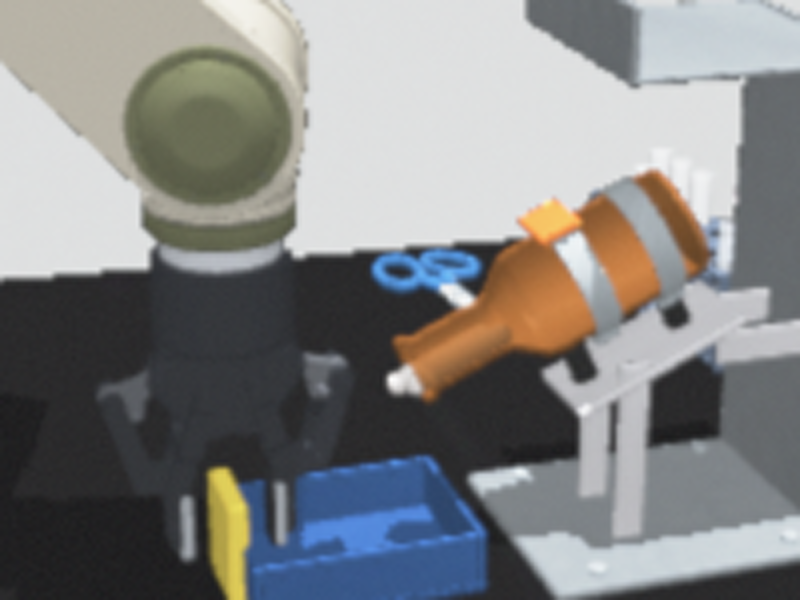

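The tray is down and free of both fingers. I'll rise, then close.

>>> {"method": "carry_out", "body": {"targets": [[[0.5,0,0,15,0,0,0],[0.5,0,0,45,0,0,0],[0.5,0,0,80,0,0,0],[0.5,0,0,120,0,0,0],[1,0,0,160,0,0,0],[1,0,0,200,0,0,0],[1,0,0,230,0,0,0],[1,0,0,230,0,0,0],[1,0,0,230,0,0,0],[1,0,0,230,0,0,0]]]}}

```text
time_s: 7.4
position: [0.46, 0.0265, 0.2754]
tool_rot: [[0.077, -0.002, 0.997], [-0.997, 0.0, 0.077], [-0.0, -1.0, -0.002]]
ft_force: [-0.2, 0.1, -1.8]
grip_width: -0.0002
```

Run:
```python
from h import *
print(env.observe()['position'])
t=cam('top');s=cam('side')
a=cv2.resize(t['img'][190:340,220:400],None,fx=4,fy=4,interpolation=2)
cv2.imwrite('pics/t5.png',a[:,:,::-1])
b=cv2.resize(s['img'][130:330,200:400],None,fx=3,fy=3,interpolation=2);cv2.imwrite('pics/s5.png',b[:,:,::-1])
# tray check
yaw=np.radians(4.4);X=np.array([np.cos(yaw),np.sin(yaw)])
```

```text
[0.46003798 0.02653119 0.27538806]
```

View pics/s5.png

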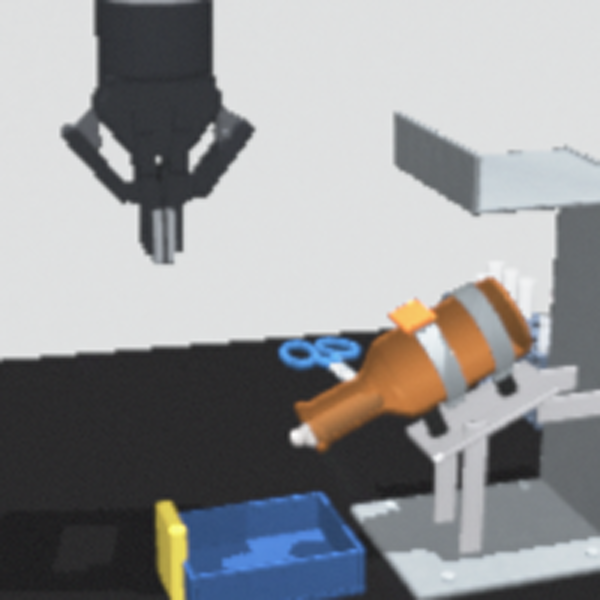

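View pics/t5.png

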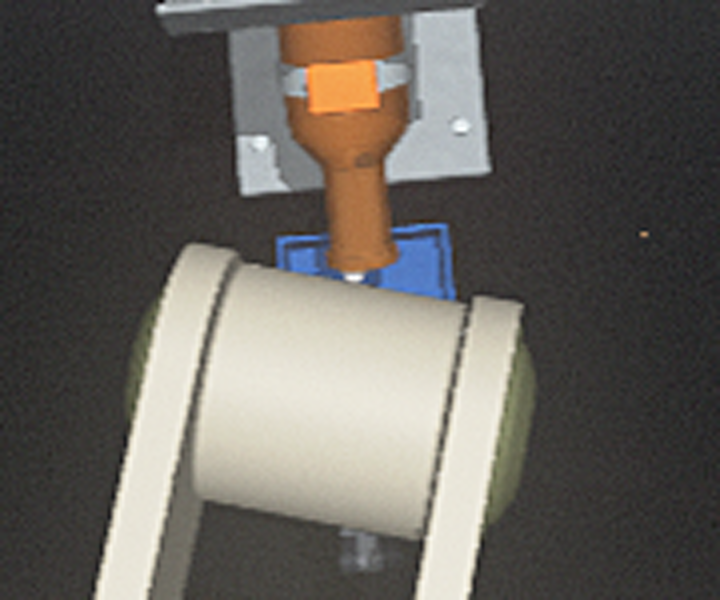

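```bash
cat > tgt.py <<'E'
from h import *
from scipy.spatial.transform import Rotation as R
yaw=np.radians(4.4);X=np.array([np.cos(yaw),np.sin(yaw),0]);Y=np.array([-np.sin(yaw),np.cos(yaw),0]);Z=np.array([0,0,1.])
c25,s25=np.cos(np.radians(25)),np.sin(np.radians(25))
n=c25*Z-s25*X; back=c25*X+s25*Z
th=np.radians(35);d=np.sin(th)*X-np.cos(th)*Z
pad=np.array([.642,.0412,.197])
touch=pad+.006*back+.0019*n-.022*d
E
python3 - <<'E'
from tgt import *
o=env.observe();p=np.array(o['position']);R0=np.array(o['tool_rot'])
for zz in(Y,-Y):
    Rt=np.stack([np.cross(d,zz),d,zz],1);print(R.from_matrix(Rt@R0.T).as_rotvec(degrees=True).round(1))
print('n',n)
for h in(.08,.06,.03,0):print(h,touch+h*n,((touch+h*n)-p)*1e3)
print(o['q'])
E
```

```text
[-25.1 -29.6  87. ]
[ 29.3 -25.3 -87. ]
n [-0.4213727  -0.03242286  0.90630779]
0.08 [0.6003299  0.03799366 0.29178366] [140.33673326  11.46620044  16.87211432]
0.06 [0.60875736 0.03864212 0.27365751] [148.76418728  12.11465768  -1.25404142]
0.03 [0.62139854 0.0396148  0.24646827] [161.40536831  13.08734355 -28.44327503]
0 [0.63403972 0.04058749 0.21927904] [174.04654934  14.06002942 -55.63250864]
[-1.14741764e+01  1.18976798e+01  8.51479433e+01  4.93624242e-04
  8.31307966e+01 -1.58924177e+01]
```

>>> {"method": "carry_out", "body": {"targets": [[[1,0,5,30,29.3,-25.3,-87],[1,0,5,30,29.3,-25.3,-87],[1,0,5,30,29.3,-25.3,-87],[1,0,5,30,29.3,-25.3,-87],[1,0,5,30,29.3,-25.3,-87],[1,0,5,30,29.3,-25.3,-87],[1,0,5,30,29.3,-25.3,-87],[1,0,5,30,29.3,-25.3,-87],[1,0,5,30,29.3,-25.3,-87],[1,0,5,30,29.3,-25.3,-87],[1,0,5,30,29.3,-25.3,-87],[1,0,5,30,29.3,-25.3,-87],[1,0,5,30,29.3,-25.3,-87],[1,0,5,30,29.3,-25.3,-87],[1,0,5,30,29.3,-25.3,-87],[1,0,5,30,29.3,-25.3,-87],[1,0,5,30,29.3,-25.3,-87]]]}}

```text
time_s: 8.92
position: [0.4606, 0.0314, 0.3059]
tool_rot: [[-0.818, 0.57, 0.077], [-0.064, 0.042, -0.997], [-0.572, -0.82, 0.002]]
ft_force: [-0.5, 0.4, -0.5]
grip_width: -0.0004
```

Run:
```python
from tgt import *
o=env.observe();p=np.array(o['position']);R0=np.array(o['tool_rot'])
print(p,R0.round(3),d,o['q'])
for h in(.05,.03,0):print(h,((touch+h*n)-p)*1e3)
```

```text
[0.46059646 0.03135678 0.30587613] [[-0.818  0.57   0.077]
 [-0.064  0.042 -0.997]
 [-0.572 -0.82   0.002]] [ 0.57188596  0.04400423 -0.81915204] [-17.29667819  -2.09917915 103.04821721  16.57665552  47.30741125
  60.45111298]
0.05 [152.37462399   7.60957109 -41.28169805]
0.03 [160.80207801   8.25802834 -59.40785379]
0 [173.44325904   9.23071421 -86.5970874 ]
```

>>> {"method": "carry_out", "body": {"targets": [[[1,35,2,-10,0,0,0],[1,70,4,-20,0,0,0],[1,105,6,-30,0,0,0],[1,135,7,-37,0,0,0],[1,152,8,-41,0,0,0],[1,152,8,-41,0,0,0],[1,152,8,-41,0,0,0]]]}}

```text
time_s: 9.5
position: [0.6128, 0.0393, 0.2642]
tool_rot: [[-0.818, 0.569, 0.076], [-0.064, 0.042, -0.997], [-0.571, -0.821, 0.002]]
ft_force: [-0.4, -0.7, -0.9]
grip_width: -0.0
```

Run:
```python
from tgt import *
o=env.observe();p=np.array(o['position'])
print(p,'h',(p-touch)@n)
t=cam('top');s=cam('side')
a=cv2.resize(t['img'][150:300,220:400],None,fx=4,fy=4,interpolation=2)
cv2.imwrite('pics/t6.png',a[:,:,::-1])
b=cv2.resize(s['img'][130:330,240:440],None,fx=3,fy=3,interpolation=2);cv2.imwrite('pics/s6.png',b[:,:,::-1])
```

```text
[0.61280959 0.03934214 0.26415108] h 0.04965405559193479
```

View pics/s6.png

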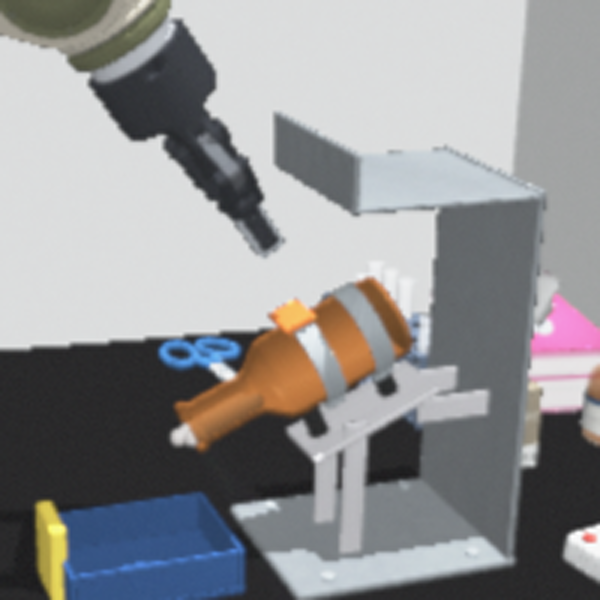

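View pics/t6.png

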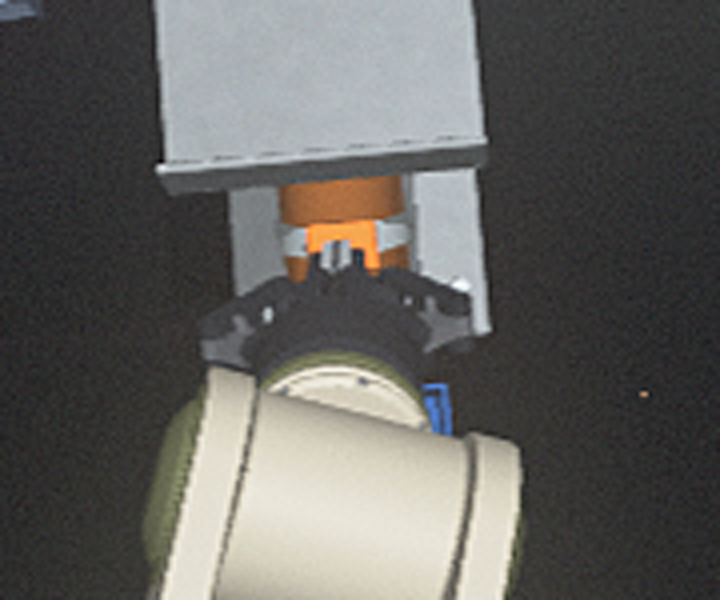

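The closed tip is lined up over the pad and clear of the hood. I'll approach slowly to find contact.

>>> {"method": "carry_out", "body": {"targets": [[[1,7,0.5,-15,0,0,0],[1,13,1,-28,0,0,0],[1,17,1.3,-37,0,0,0],[1,19.5,1.5,-42,0,0,0],[1,19.5,1.5,-42,0,0,0],[1,19.5,1.5,-42,0,0,0]]]}}

```text
time_s: 10.1
position: [0.6319, 0.0409, 0.2238]
tool_rot: [[-0.817, 0.572, 0.075], [-0.063, 0.042, -0.997], [-0.573, -0.819, 0.002]]
ft_force: [0.4, -1.0, 0.4]
grip_width: -0.0002
```

>>> {"method": "carry_out", "body": {"targets": [[[1,0.8,0,-1.8,0,0,0],[1,0.8,0,-1.8,0,0,0],[1,0.8,0,-1.8,0,0,0]]]}}

```text
time_s: 10.35
position: [0.6328, 0.0409, 0.222]
tool_rot: [[-0.817, 0.572, 0.075], [-0.063, 0.041, -0.997], [-0.573, -0.819, 0.002]]
ft_force: [-0.1, -0.5, -0.2]
grip_width: 0.0001
```

>>> {"method": "carry_out", "body": {"targets": [[[1,0.8,0,-1.8,0,0,0],[1,0.8,0,-1.8,0,0,0],[1,0.8,0,-1.8,0,0,0]]]}}

```text
time_s: 10.6
position: [0.6337, 0.0409, 0.22]
tool_rot: [[-0.817, 0.572, 0.075], [-0.063, 0.041, -0.997], [-0.573, -0.819, 0.002]]
ft_force: [-0.1, -0.7, 0.4]
grip_width: -0.0001
```

Run:
```python
from tgt import *
o=env.observe();p=np.array(o['position'])
print(p,'h',(p-touch)@n,o['ft_force'])
```

```text
[0.63372198 0.04093022 0.21997802] h 0.0007562683022041973 [-0.09564724 -0.65692858  0.43634422]
```

>>> {"method": "carry_out", "body": {"targets": [[[1,0.8,0,-1.8,0,0,0],[1,0.8,0,-1.8,0,0,0],[1,0.8,0,-1.8,0,0,0]]]}}

```text
time_s: 10.85
position: [0.6345, 0.041, 0.2185]
tool_rot: [[-0.817, 0.572, 0.076], [-0.063, 0.041, -0.997], [-0.574, -0.819, 0.002]]
ft_force: [-4.6, 0.7, 6.3]
grip_width: 0.0
```

>>> {"method": "carry_out", "body": {"targets": [[[1,0.8,0,-1.8,0,0,0],[1,0.8,0,-1.8,0,0,0],[1,0.8,0,-1.8,0,0,0]]]}}

```text
time_s: 11.1
position: [0.6353, 0.041, 0.2168]
tool_rot: [[-0.817, 0.572, 0.076], [-0.063, 0.042, -0.997], [-0.574, -0.819, 0.002]]
ft_force: [-3.9, -0.3, 6.1]
grip_width: -0.0003
```

Run:
```python
from tgt import *
o=env.observe();p=np.array(o['position'])
print(p,'h',(p-touch)@n,o['ft_force'])
```

```text
[0.63528091 0.04102622 0.21676884] h -0.002812245169939204 [-3.91378714 -0.25381956  6.11964056]
```

Contact is at about h=0, with a spring force of about 7 N. First tap: back off 32 mm, strike to about 8 mm deep, then retreat.

>>> {"method": "carry_out", "body": {"targets": [[[1,-7,-0.5,16,0,0,0],[1,-14.7,-1.1,31.5,0,0,0],[1,-14.7,-1.1,31.5,0,0,0],[1,-14.7,-1.1,31.5,0,0,0],[1,2.2,0.2,-4.7,0,0,0],[1,-14.7,-1.1,31.5,0,0,0],[1,-14.7,-1.1,31.5,0,0,0],[1,-14.7,-1.1,31.5,0,0,0],[1,-14.7,-1.1,31.5,0,0,0]]]}}

```text
time_s: 11.85
position: [0.6203, 0.04, 0.2481]
tool_rot: [[-0.816, 0.572, 0.076], [-0.063, 0.041, -0.997], [-0.574, -0.819, 0.002]]
ft_force: [-0.1, 0.3, -0.2]
grip_width: 0.0002
```

Run:
```python
from tgt import *
o=env.observe();p=np.array(o['position'])
print(p,'h',(p-touch)@n,o['ft_force'])
s=cam('side')
b=cv2.resize(s['img'][180:330,240:440],None,fx=4,fy=4,interpolation=2);cv2.imwrite('pics/s7.png',b[:,:,::-1])
```

```text
[0.62034536 0.03997878 0.24811851] h 0.031927604137875626 [-0.08167512  0.31329153 -0.20558322]
```

View pics/s7.png

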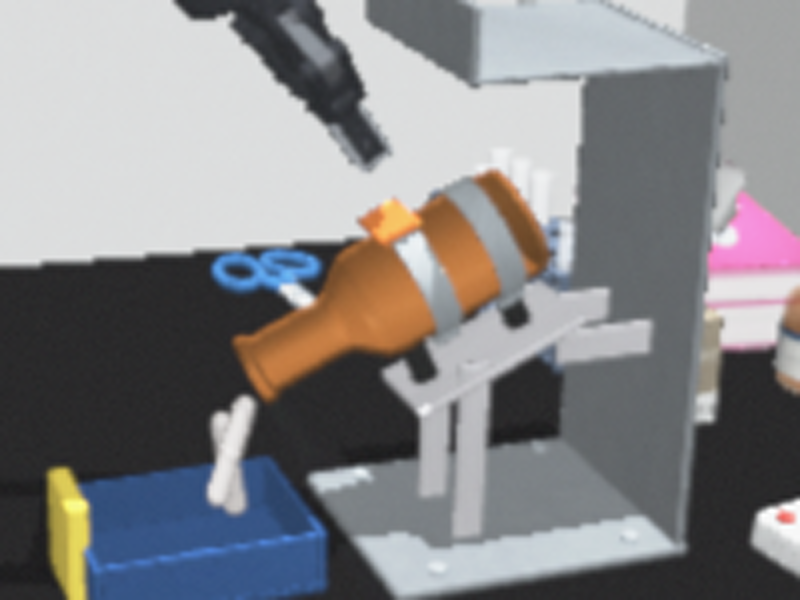

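One tap sent both bars out, and they are falling into the tray at crop (230,455). I'll back away and let them settle.

>>> {"method": "carry_out", "body": {"targets": [[[1,-10,0,15,0,0,0],[1,-30,0,40,0,0,0],[1,-50,0,60,0,0,0],[1,-50,0,60,0,0,0],[1,-50,0,60,0,0,0],[1,-50,0,60,0,0,0],[1,-50,0,60,0,0,0],[1,-50,0,60,0,0,0],[1,-50,0,60,0,0,0],[1,-50,0,60,0,0,0],[1,-50,0,60,0,0,0],[1,-50,0,60,0,0,0],[1,-50,0,60,0,0,0],[1,-50,0,60,0,0,0],[1,-50,0,60,0,0,0],[1,-50,0,60,0,0,0]]]}}

```text
time_s: 13.23
position: [0.5705, 0.0399, 0.3076]
tool_rot: [[-0.817, 0.571, 0.075], [-0.063, 0.042, -0.997], [-0.573, -0.82, 0.002]]
ft_force: [-0.6, -1.0, -0.9]
grip_width: 0.0002
```

Run:
```python
from tgt import *
o=env.observe();print(o['time_s'],o['ft_force'])
s=cam('side');t=cam('top')
b=cv2.resize(s['img'][180:330,240:440],None,fx=4,fy=4,interpolation=2);cv2.imwrite('pics/s8.png',b[:,:,::-1])
save(t,'t8')
```

```text
13.2333 [-0.58615679 -1.00976368 -0.91152671]
```

View pics/s8.png

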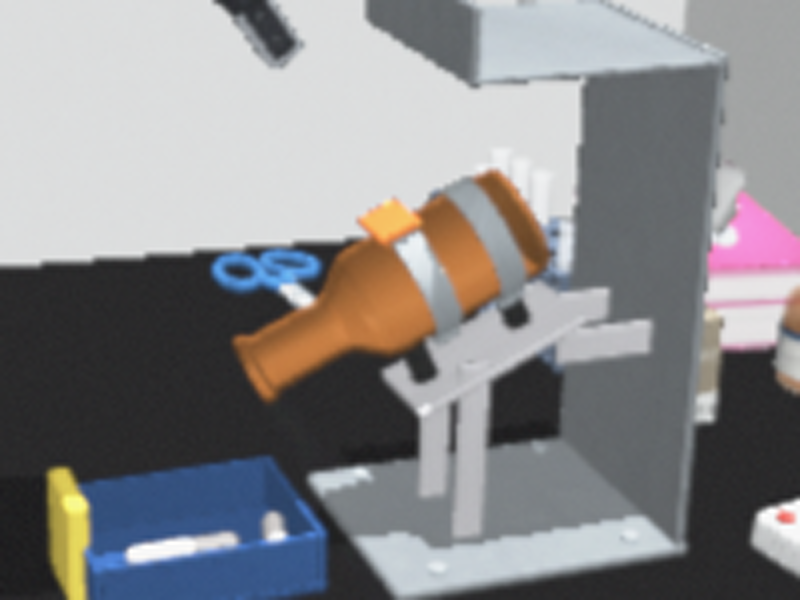

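View pics/t8.png

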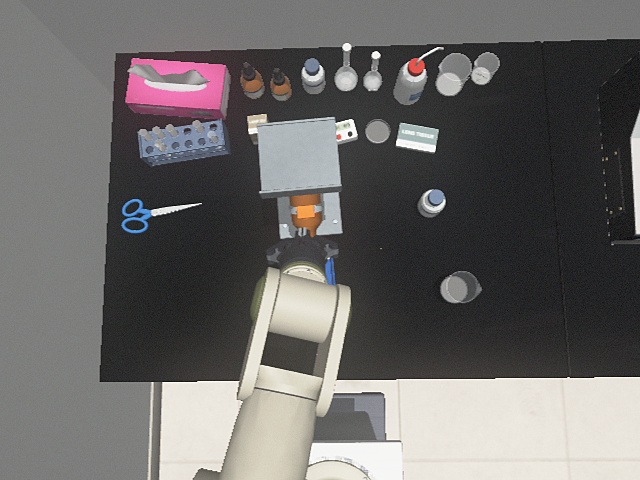

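Both bars lie in the tray, at crop (180,547) and (275,527), and the bystanders have not moved. I'll wait a second and check that the bars are at rest.

>>> {"method": "carry_out", "body": {"targets": [[[1,0,0,0,0,0,0],[1,0,0,0,0,0,0],[1,0,0,0,0,0,0],[1,0,0,0,0,0,0],[1,0,0,0,0,0,0],[1,0,0,0,0,0,0],[1,0,0,0,0,0,0],[1,0,0,0,0,0,0],[1,0,0,0,0,0,0],[1,0,0,0,0,0,0],[1,0,0,0,0,0,0],[1,0,0,0,0,0,0]]]}}

```text
time_s: 14.33
position: [0.5705, 0.0398, 0.3076]
tool_rot: [[-0.817, 0.571, 0.075], [-0.063, 0.042, -0.997], [-0.573, -0.82, 0.002]]
ft_force: [1.0, 0.1, 0.3]
grip_width: 0.0
```

Run:
```python
from tgt import *
s=cam('side')
b=cv2.resize(s['img'][180:330,240:440],None,fx=4,fy=4,interpolation=2);cv2.imwrite('pics/s9.png',b[:,:,::-1])
o=cv2.imread('pics/s8.png')[:,:,::-1]
print(np.abs(b.astype(int)-o)[440:].mean(),np.abs(b.astype(int)-o)[450:,50:330].max(),np.abs(b.astype(int)-o)[100:400,400:].max())
```

```text
0.8125442708333334 17 6
```

View pics/s9.png

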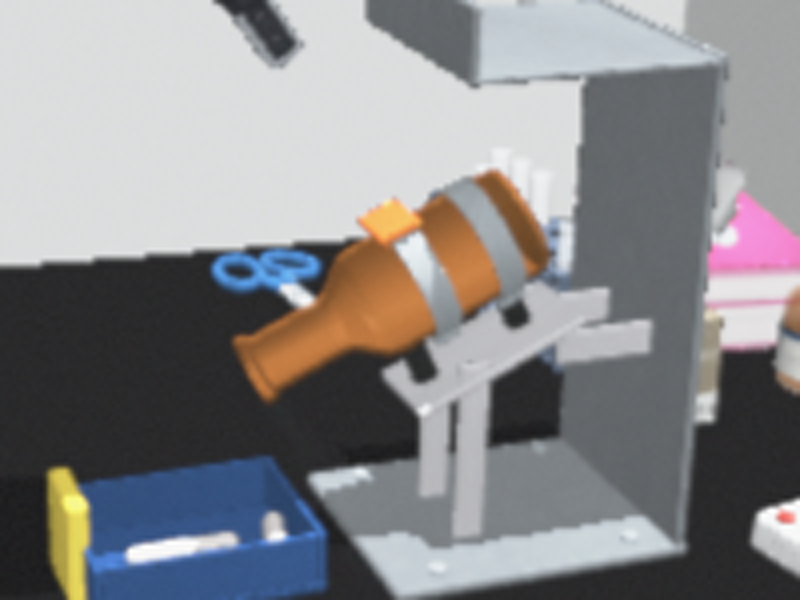

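The bars and tray look unchanged after about a second, and the neck is empty. Handing in.

Run:
```python
from rig import env
env.close_job()
```

```text
the job is handed in; nothing more can be done
```

Both bars are in the tray and the job is handed in. I set the blue tray flat under the mouth and released it. A slow touch found the pad surface, and one brisk tap (commanded at about 0.5 m/s, 8 mm deep) brought both bars down. The robot's clock read about 14 s of the 48 s allowed.

- **Bars and tray:** the last two side views, about 1 s apart, show both bars lying in the tray, the neck empty and the tray flat. They differ only slightly: at most 17 grey levels around the tray, against 6 on the stand, which I took as rest. I judged the bars' positions by eye and did not measure them in the tray's frame.
- **Top view:** the arm hid most of the tray from above, so the final check on the tray rests on the side view alone.
- **Bystanders:** the beaker and the white bottle look unmoved in the top view.
- **Arm:** it ended clear of everything, with wrist-force readings of about 1 N, which is noise. No check disagreed, but handing in gave no verdict.

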